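# Lock a free-spinning belt pulley's wing in the holding jig

## Task

The belt pulley on the bench spins along with its wing if you just try to turn it, so set the pulley down flat between the two jaws of the holding jig, and there turn the wing clockwise (seen from above) to its stop, so that it stands square across the oblong flange. Do not turn the wing home anywhere but in the jig, leave the locked pulley lying in the jig, let go of it, and do not disturb the other things on the bench.

Things in the scene. Friction and masses are not known exactly. Their poses are not given: they have to be found in the camera images.
- pulley: Loose dark steel belt pulley, 0.37 kg, flat on the bench. Origin: centre of its underside, z up. On a 3 mm high round foot an oblong flange with half-round ends, 116 mm along x, 60 along y (straight sides 56 mm long), 3 to 15 mm up, alike after a half turn; on it a grooved round pulley 58 mm across up to 37 mm, then the bright wing. On the open bench under 0.1 N m spins it.
- wing (a joint): Turn of the wing on the pulley, rad, growing clockwise seen from above: 0 = wing along the flange's long axis (pulley x), 1.571 = end stop, wing square across the flange. Starts loose at 0.35 to 0.65. It takes about 0.25 N m to turn it relative to the pulley, at any angle; it stays where left.
- wing_grip (a point): Point on the pulley's axis inside the wing, 66 mm above the pulley's underside; its x runs along the wing and turns with it, z up. The wing is an upright bright aluminium bar 64 mm long (x), 12 mm thick (y), 41 to 78 mm above the pulley's underside. Grip the bar across its thickness; the pulley can be carried by it.
- jig: Fixed holding jig: aluminium plate 130 mm (its x) by 114 mm (y), 10 mm thick, with two parallel black jaws along x, each 110 mm long, open at both ends. To the right of the work stands a microscope on a swing arm (x 0.35 to 0.65, y below -0.02, up to 0.4 m high): go round it; a lamp hangs 0.33 m up at y above 0.33. Origin: centre of the underside, on the bench, z up.
- jig_seat (a point): Middle of the jig's plate between the jaws, on its upper face, 10 mm above the bench; x along the jaws. The gap between the jaws is 66 mm (y); 45 degree bevels in the jaws' top 6 mm widen it to 78 mm. Jaw tops are 22 mm above the plate. The pulley is seated when its origin is here and its flange lies along the jaws; it can twist about 6 degrees before they brace it.
- stake_block: Bystander: grey block with steel stakes standing in it, 42x93x101 mm, origin at the centre of its underside.
- air_blower: Bystander: rubber dust blower with a nozzle, 47x108x47 mm, lying, origin at the centre of its underside.
- ring_dies: Bystander: stack of round dies, 46 mm across, 36 mm high, origin at the centre of its underside.
- case_opener: Bystander: case opener with a wooden handle, 21x123x21 mm, lying, origin at the centre of its underside.

How it is judged:
On the way, in this order (a step that is already met when the one before it is completed fails the run):
1. the pulley sits flat between the jig's jaws, its wing not yet turned home (x of pulley in the frame of jig_seat between -0.03 and 0.03 m and y of pulley in the frame of jig_seat between -0.006 and 0.006 m and z of pulley in the frame of jig_seat between -0.004 and 0.004 m and angle between pulley's own z axis and vertical below 0.07 rad and value of joint wing below 0.9 rad), for 0.1 s.
2. the wing is turned to its stop with the pulley braced in the jig (x of pulley in the frame of jig_seat between -0.03 and 0.03 m and y of pulley in the frame of jig_seat between -0.006 and 0.006 m and z of pulley in the frame of jig_seat between -0.004 and 0.004 m and angle between pulley's own z axis and vertical below 0.07 rad and value of joint wing above 1.4 rad), for 0.2 s.
At the end, for the whole second after the job is handed in: The pulley lies flat on the jig's plate between the jaws (its centre within 30 mm of the jig's middle along the jaws and 6 mm across them, its underside within 4 mm of the plate, tilt under 4 degrees), at rest, and the wing is turned past 1.40 rad (stop at 1.571) (all of step 2 and linear speed of pulley below 0.02 m/s and angular speed of pulley below 0.1 rad/s); the robot touches nothing.
It fails at once if the wing is turned past 1.0 rad while the pulley is not in the jig (value of joint wing above 1 rad and not (x of pulley in the frame of jig_seat between -0.05 and 0.05 m and y of pulley in the frame of jig_seat between -0.012 and 0.012 m and z of pulley in the frame of jig_seat between -0.006 and 0.012 m)).
It fails at once if a bystander is moved by more than 30 mm (distance of any of stake_block, air_blower, ring_dies, case_opener from where it was at the start of the episode above 0.03 m).
It also fails if it takes over 40 s, if anything falls off the work surface, if the arm or the gripper's body presses on something with over 40 N, if the wrist force passes 120 N, or if a joint passes its speed limit or range.

## Robot

A 6-joint arm with a two-finger parallel gripper is mounted at the origin on a cart in front of the work surface, level with it; the furniture and walls round the work are solid. World frame = base frame: x ahead of the robot, y to its left, z up, the work surface at z = 0. Lengths are in m, angles in rad, forces in N, time in s.
With the tool pointing down it reaches from about 0.275 to 1 m from the base axis. Payload 8.4 kg.
Tool frame: the origin (TCP) lies at the very end of the fingers, on their centre line; the grasp point (between the pads) lies 19 mm behind it; z points along the fingers, y is the direction in which the jaws open and shut (so a half turn about z gives the same grasp; the last joint's range is limited). The gripper opens to 85 mm and grips with 20 to 120 N. Pads are 22 mm wide; open, the fingers measure 114 mm over their backs; the gripper's body (76 mm by 85 mm) begins 54 mm behind the grasp point. The pads swing forward as they close: fully open they stand 13 mm farther back than shut.
Start: joints at [1.191, 0.353, 1.633, -0, 1.155, -0.002], TCP at [0.231, 0.581, 0.231] pointing down, gripper open.
Joint ranges: [-2.63, 2.63], [-0.92, 2.1], [0.06, 2.66], [-1.3, 4.44], [0, 2.69], [-3.02, 3.02]. Speed limits (rad/s): [2.22, 2.22, 2.79, 3.14, 3.14, 3.14].

## Interface

Orientations are given as a rotation vector (axis times angle).
In Python, from workcell import telemetry, imaging, workorder, nets gives the robot as it stands.
- The arm moves only by the tool play_rows, never from a script. Its argument "targets" is text: rows parted by semicolons, each of 4 numbers parted by spaces: the shift along the tool's x, y, z in cm, then the turn about the tool's z in degrees. A call has 1 to 20 rows; each row is the pose to reach, as a shift and turn from the pose commanded when the call began, along the tool's axes at that moment; what a row does not reach only later rows make up. A row lasts 1/8 s, in which the tool goes at most 62.5 mm and 10.7 degrees, less where a joint would pass 70% of its speed; a pose out of reach is approached as far as the arm can. A call with a gripper value outside its range is refused whole. "claw" is the opening, from 0 (shut) to 1 (fully open), set as the call begins (left out, the last holds). The fingers move at their own pace and stop on an object; the grip force is fixed at half the most. Time passes only in rows, so rows that repeat a pose let the fingers close. It gives the time, the measured TCP pose, the force and the opening at its end, in the units of the state.
- telemetry.get_obs(): the state, without advancing time (a new reading comes with each control period).
- imaging.capture(name): name is "scene" or "top" or "wrist"; returns the picture (480x640x3 uint8, red, green, blue); there is no depth.
- imaging.camera_model(name): a dict with "vertical_fov" (degrees; the focal length in pixels is half the picture's height over the tangent of half this angle, whatever the lens; pixels are square), "cx", "cy" (the principal point, pixels), "R" (3x3) and "t" (3): a world point X has camera coordinates R X + t; the wrist camera has in their place "tool_from_camera" (4x4, takes a point from camera to tool coordinates, whose origin is the TCP and whose axes are the flange's). Camera axes: x right, y down, z forward; pixel columns grow to the right and rows downward; lengths in m; the calibration is good to about 2 mm. The wrist camera is an equidistant fisheye: a pixel r from the principal point sees the ray r / f radians off the axis. A picture is of the moment at which its call begins: read the wrist's pose just before it. camera_model takes no time and is no camera call.
- workorder.job_done(): hands the job in, once; it reports no verdict.
Trained networks look in the newest picture that a camera, given by its name, has taken for a name from the list of things; names that differ only in an ending like _2 or _b are one class to them, and where a whole thing is asked for, a point or a joint stands for the part that bears it (a point fixed in the world has none). Each returns a list of dicts, best first, with "confidence" (0 to 1); they miss things now and then, are a little off and sometimes report something else, mostly with a low value. They report only what shows in the picture. A call takes as long as a camera call.
- nets.recognise(camera, name): "point" ([row, column] in pixels, amid what is visible of it).
- nets.trace(camera, name): "region" (480x640 bool, what is visible of it) and "point" ([row, column] in pixels, amid what is visible of it).
- nets.tip_of(camera, name): "point" ([row, column] in pixels: a listed point, or the origin of a listed thing).
The state is a dict: "time": time; "q": joint angles; "qvel": joint speeds; "tau": joint torques, N m; "position": TCP position; "tcp_rot": TCP orientation; "wrist_force": force on the tool from outside, world axes, zero at the start; "moment": the same for the moment, N m; "opening": opening from 0.0 (shut) to 1.0 (fully open).
Only numpy, scipy, OpenCV 4.12 (cv2) and the standard library are available. Lean on these libraries where they do the work, as an engineer would, in place of code of your own. Each camera call takes 0.05 s, during which the arm holds its last target.

## Working session

There is one attempt and no reset: what is moved stays moved. The work goes in short steps, Python scripts to look and compute and a tool call to move; the robot and the scene stay as the last step left them, time stands still between calls to the robot, and variables do not carry over. Pictures are saved under pics/ and viewed, and the job is handed in when it is done.

Besides the shell and the picture viewer there is one more tool, called as name(argument=value, ...), one argument or row to a line, values as JSON. play_rows: Moves the arm, as the interface text tells. Its arguments: {"type":"object","properties":{"targets":{"type":"string"},"claw":{"type":"number"}},"required":["targets"]}

```bash
ls; mkdir -p pics
cat > h.py <<'E'
import numpy as np,cv2
from scipy.spatial.transform import Rotation as Ro
from workcell import telemetry, imaging, workorder, nets
def ray(cam,rc,obs=None):
    m=imaging.camera_model(cam); f=240/np.tan(np.radians(m['vertical_fov'])/2)
    d=np.array([rc[1]-m['cx'],rc[0]-m['cy']],float)
    if cam=='wrist':
        r=np.hypot(*d); th=r/f
        v=np.array([*(d/max(r,1e-9)*np.sin(th)),np.cos(th)])
        T=np.array(m['tool_from_camera']); R=Ro.from_rotvec(obs['tcp_rot']).as_matrix()
        return R@T[:3,3]+np.array(obs['position']), R@T[:3,:3]@v
    R=np.array(m['R']);t=np.array(m['t'])
    v=R.T@np.array([d[0]/f,d[1]/f,1]); return -R.T@t, v/np.linalg.norm(v)
def atz(cam,rc,z,obs=None):
    o,v=ray(cam,rc,obs); return o+v*(z-o[2])/v[2]
def proj(cam,X,obs=None):
    m=imaging.camera_model(cam); f=240/np.tan(np.radians(m['vertical_fov'])/2)
    X=np.atleast_2d(X).astype(float)
    if cam=='wrist':
        T=np.array(m['tool_from_camera']); R=Ro.from_rotvec(obs['tcp_rot']).as_matrix()
        P=(X-obs['position'])@R; P=(P-T[:3,3])@T[:3,:3]
        rho=np.hypot(P[:,0],P[:,1]); th=np.arctan2(rho,P[:,2])
        k=f*th/np.maximum(rho,1e-9)
        return np.c_[P[:,1]*k+m['cy'],P[:,0]*k+m['cx']]
    P=X@np.array(m['R']).T+np.array(m['t'])
    return np.c_[P[:,1]/P[:,2]*f+m['cy'],P[:,0]/P[:,2]*f+m['cx']]
def save(im,n): cv2.imwrite('pics/'+n+'.png',im[:,:,::-1])
E
python3 - <<'E'
from h import *
np.set_printoptions(precision=3,suppress=True)
o=telemetry.get_obs(); print(o)
for c in ['scene','top','wrist']:
    im=imaging.capture(c); save(im,c+'0')
    m=imaging.camera_model(c); print(c,m)
for c in ['scene','top']:
    for n in ['pulley','wing_grip','jig_seat','jig','stake_block','air_blower','ring_dies','case_opener']:
        r=nets.tip_of(c,n); print(c,n,[(np.array(a['point']),round(a['confidence'],2)) for a in r[:2]],
          atz(c,r[0]['point'],{'wing_grip':.066,'jig_seat':.01}.get(n,0)) if r else '')
E
```

```text
pics
{'time': 0.0, 'q': array([ 1.191,  0.354,  1.634, -0.   ,  1.155, -0.002]), 'qvel': array([-0.001, -0.   ,  0.   , -0.001,  0.001, -0.003]), 'tau': array([ -0.002, -60.524, -34.207,  -0.   ,   0.009,   0.   ]), 'position': array([0.23 , 0.58 , 0.231]), 'tcp_rot': array([-0.59 , -3.085,  0.002]), 'wrist_force': array([-0.139, -0.193, -1.09 ]), 'moment': array([ 0.038, -0.009,  0.011]), 'opening': 1.0004061597501726}
scene {'vertical_fov': 45.70089799638243, 'cx': 317.3103616098937, 'cy': 234.2407589542527, 'R': array([[ 0.625, -0.781, -0.005],
       [-0.527, -0.417, -0.741],
       [ 0.576,  0.466, -0.671]]), 't': array([-0.25 ,  0.452,  0.69 ])}
top {'vertical_fov': 48.76381563616871, 'cx': 311.170481050885, 'cy': 247.41260396895893, 'R': array([[-0.024, -0.999, -0.021],
       [-0.986,  0.027, -0.167],
       [ 0.167,  0.017, -0.986]]), 't': array([0.199, 0.613, 0.82 ])}
wrist {'vertical_fov': 65.70646984690485, 'cx': 322.17438653725395, 'cy': 241.6825703694069, 'tool_from_camera': array([[-0.001, -0.961, -0.276,  0.07 ],
       [ 1.   , -0.001,  0.   , -0.   ],
       [-0.001
[... 478 characters left out ...]
)] [0.778 0.129 0.   ]
scene ring_dies [] 
scene case_opener [(array([298. , 178.4]), 0.73)] [ 0.382  0.317 -0.   ]
top pulley [(array([359.7, 301.3]), 0.93)] [0.435 0.205 0.   ]
top wing_grip [(array([363.5, 300.9]), 0.82), (array([356.5, 303.3]), 0.74)] [0.432 0.203 0.066]
top jig_seat [(array([240.3, 343.6]), 0.93)] [0.636 0.127 0.01 ]
top jig [(array([241. , 340.4]), 0.83), (array([164.2, 382.6]), 0.27)] [0.637 0.132 0.   ]
top stake_block [(array([178.1, 280.5]), 0.74)] [0.755 0.235 0.   ]
top air_blower [(array([171.1, 340.5]), 0.79)] [0.765 0.127 0.   ]
top ring_dies [(array([167.9, 381.5]), 0.61)] [0.768 0.054 0.   ]
top case_opener [(array([388.2, 233.4]), 0.63)] [0.391 0.32  0.   ]
```

Run:
```python
import cv2
im=cv2.imread('pics/top0.png')
cv2.imwrite('pics/topjig.png',cv2.resize(im[130:430,220:440],None,fx=2.7,fy=2,interpolation=cv2.INTER_CUBIC) if 0 else cv2.resize(im[190:290,285:405],None,fx=6,fy=6,interpolation=cv2.INTER_CUBIC))
cv2.imwrite('pics/toppul.png',cv2.resize(im[310:410,245:365],None,fx=6,fy=6,interpolation=cv2.INTER_CUBIC))
```

```text
(no output)
```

View pics/top0.png

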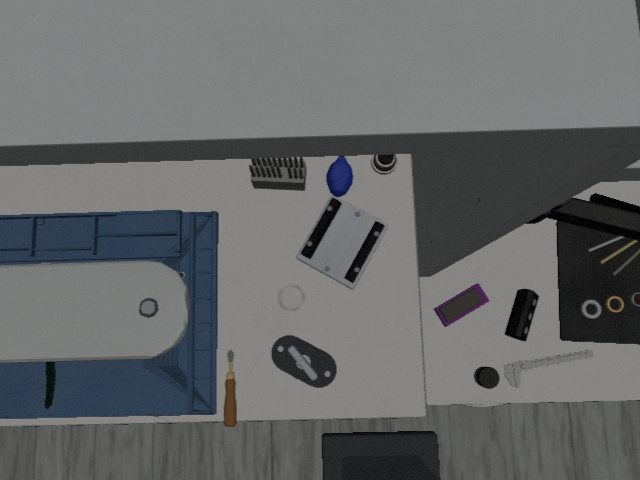

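View pics/scene0.png

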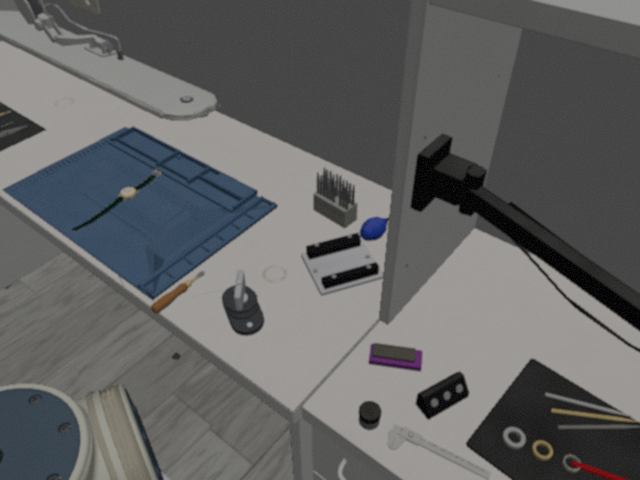

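```bash
ls pics
```

```text
scene0.png
top0.png
topjig.png
toppul.png
wrist0.png
```

View pics/wrist0.png

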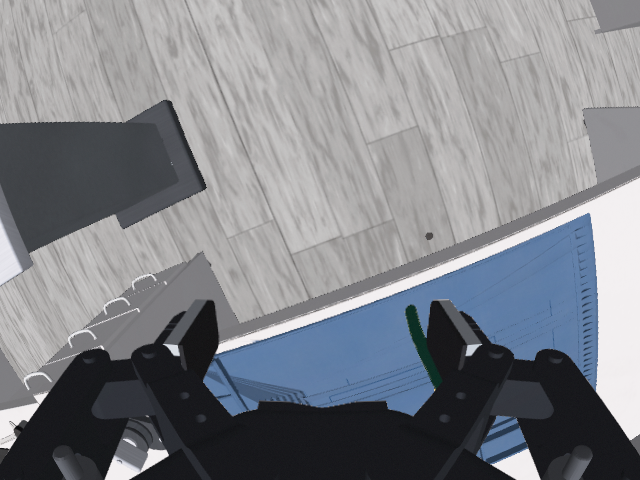

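View zooms.

View pics/topjig.png

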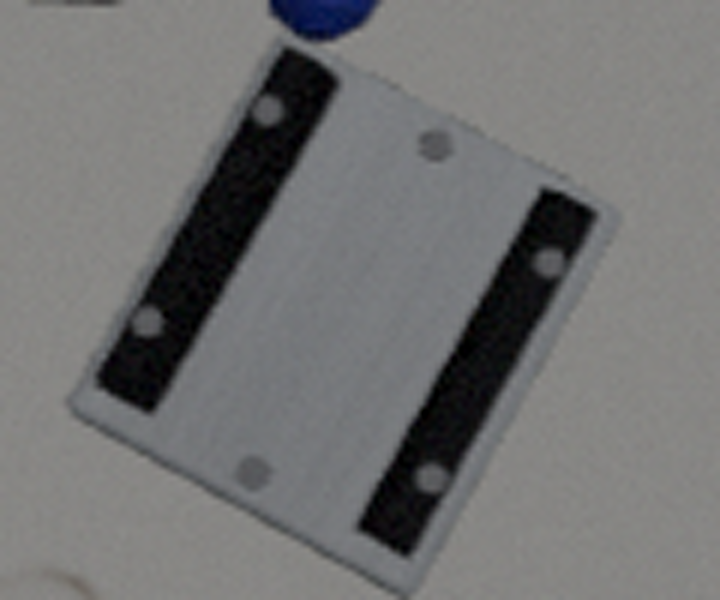

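View pics/toppul.png

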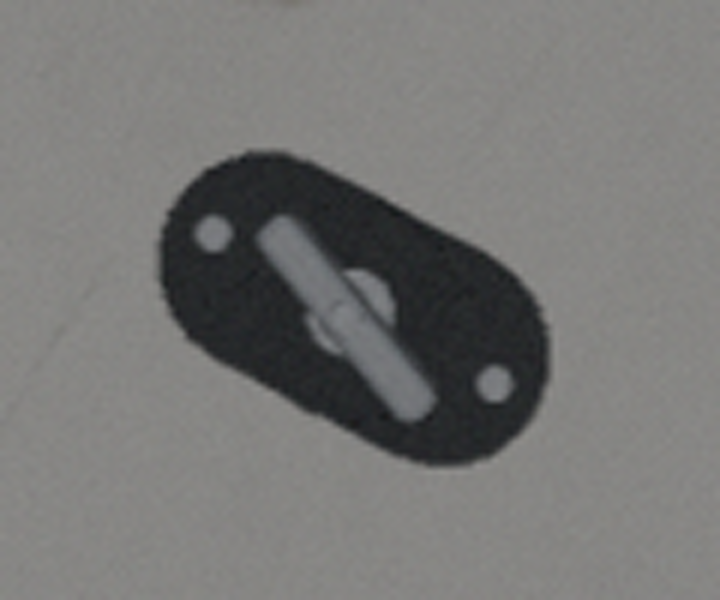

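Run:
```python
from h import *
np.set_printoptions(precision=4,suppress=True)
def P(u,v,z,o): return atz('top',(o[0]+(v-2.5)/6,o[1]+(u-2.5)/6),z)
po=(310,245);jo=(190,285)
a,b=P(213,233,.015,po),P(494,384,.015,po)
print('flange',(a+b)/2,np.linalg.norm(a-b),np.degrees(np.arctan2(*(a-b)[1::-1])))
a,b=P(279,226,.078,po),P(415,410,.078,po)
print('wing',(a+b)/2,np.linalg.norm(a-b),np.degrees(np.arctan2(*(a-b)[1::-1])))
a,b,c,d=P(268,109,.032,jo),P(148,322,.032,jo),P(549,262,.032,jo),P(431,478,.032,jo)
print('jaw',(a+b+c+d)/4,[np.degrees(np.arctan2(*(x)[1::-1])) for x in (a-b,c-d)],np.linalg.norm(a-b),np.linalg.norm(a-c))
a,b=P(437,146,.01,jo),P(254,473,.01,jo)
print('plate',(a+b)/2,np.linalg.norm(a-b),np.degrees(np.arctan2(*(a-b)[1::-1])))
o=telemetry.get_obs();print(Ro.from_rotvec(o['tcp_rot']).as_matrix())
```

```text
flange [0.4334 0.2008 0.015 ] 0.08815559645319798 60.95064748360204
wing [0.4338 0.2002 0.078 ] 0.0582310185481691 35.81823417971774
jaw [0.636  0.1292 0.032 ] [np.float64(-30.443582685876287), np.float64(-30.49212176444997)] 0.07045024494039999 0.09088250586422728
plate [0.6353 0.129  0.01  ] 0.10994528051856656 -30.688372571075146
[[-0.9295  0.3689  0.    ]
 [ 0.3689  0.9295  0.    ]
 [ 0.      0.     -1.    ]]
```

play_rows(
  targets="-4 -3.4 0.6 10;-8 -6.8 1.2 20;-12 -10.2 2 30;-16 -13.6 2.6 40;-20 -17 3.2 50;-24 -20.4 3.8 60;-28 -23.8 4.4 70;-32.9 -27.8 5.1 80;-32.9 -27.8 5.1 90;-32.9 -27.8 5.1 100;-32.9 -27.8 5.1 110;-32.9 -27.8 5.1 120;-32.9 -27.8 5.1 122.6;-32.9 -27.8 5.1 122.6;-32.9 -27.8 5.1 122.6",
)

```text
time: 2.82
position: [0.4338, 0.2012, 0.1803]
tcp_rot: [2.989, 0.966, 0.0]
wrist_force: [0.0, 0.0, -0.7]
opening: 0.996
```

Run:
```python
from h import *
np.set_printoptions(precision=4,suppress=True)
o=telemetry.get_obs();im=imaging.capture('wrist');save(im,'w1')
print(o['position'],Ro.from_rotvec(o['tcp_rot']).as_matrix(),o['q'])
for n,z in [('pulley',0),('wing_grip',.066)]:
    r=nets.tip_of('wrist',n)
    for a in r[:2]: print(n,a['point'],a['confidence'],atz('wrist',a['point'],z,o))
```

```text
[0.4338 0.2012 0.1803] [[ 0.8108  0.5853  0.0001]
 [ 0.5853 -0.8108  0.    ]
 [ 0.0001  0.     -1.    ]] [ 0.4311  0.1857  1.9902 -0.      0.9656  1.3767]
pulley [219.4, 323.9] 0.88 [0.433  0.1988 0.    ]
wing_grip [240.6, 324.6] 0.93 [0.4325 0.1981 0.066 ]
```

View pics/w1.png

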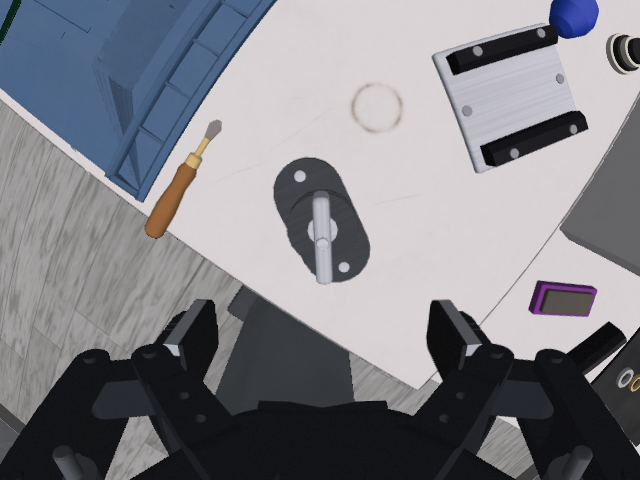

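Run:
```python
from h import *
np.set_printoptions(precision=4,suppress=True)
o=telemetry.get_obs()
W=lambda c,r,z: atz('wrist',(r,c),z,o)
for n,a,b in [('fl',W(300,176,.015),W(344,267,.015)),('wing',W(320,199,.078),W(325,279,.078)),('plate',W(467,111,.01),W(560,78,.01)),('jaw1',W(477,51,.032),W(541,33,.032)),('jaw2',W(514,154,.032),W(573,129,.032))]:
    print(n,(a+b)/2,np.linalg.norm(a-b),np.degrees(np.arctan2(*(a-b)[1::-1]))%180)
im=cv2.imread('pics/w1.png');cv2.imwrite('pics/w1z.png',cv2.resize(im[150:290,250:400],None,fx=4,fy=4))
```

```text
fl [0.4327 0.1999 0.015 ] 0.08807117796823385 60.96268759055743
wing [0.4346 0.2014 0.078 ] 0.057005784055582966 39.2019188021849
plate [0.6342 0.1287 0.01  ] 0.11022262634460436 149.45951581099794
jaw1 [0.6578 0.1673 0.032 ] 0.0706439361339204 149.05922164078925
jaw2 [0.6109 0.089  0.032 ] 0.07035790576713945 149.82954675575036
```

View pics/w1z.png

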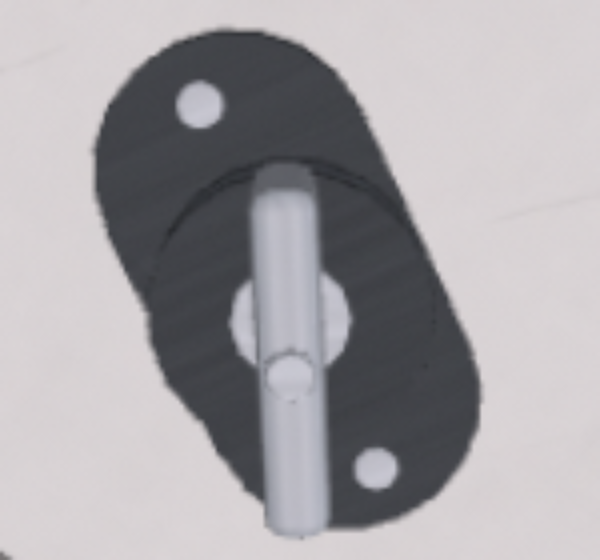

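play_rows(
  targets="-0.1 0 4 -2.5;-0.1 0 8 -2.5;-0.1 0 11 -2.5;-0.1 0 13.2 -2.5;-0.1 0 13.2 -2.5;-0.1 0 13.2 -2.5",
  claw=1,
)

```text
time: 3.72
position: [0.4334, 0.2008, 0.0489]
tcp_rot: [-2.968, -1.03, -0.001]
wrist_force: [0.6, -0.8, -0.2]
opening: 0.998
```

play_rows(
  targets="0 0 0 0;0 0 0 0;0 0 0 0;0 0 0 0;0 0 0 0;0 0 0 0;0 0 0 0;0 0 0 0",
  claw=0,
)

```text
time: 4.72
position: [0.4331, 0.2006, 0.0486]
tcp_rot: [2.968, 1.03, 0.0]
wrist_force: [-0.8, -0.4, 6.6]
opening: 0.133
```

play_rows(
  targets="0 0 -2 0;0 0 -5 0;0 0 -8 0;0 0 -10 0;0 0 -10 0;0 0 -10 0",
)

```text
time: 5.48
position: [0.4323, 0.2003, 0.1473]
tcp_rot: [2.968, 1.029, -0.002]
wrist_force: [0.6, -1.3, -4.3]
opening: 0.127
```

Run:
```python
from h import *
np.set_printoptions(precision=4,suppress=True)
o=telemetry.get_obs();im=imaging.capture('wrist');save(im,'w2')
t=imaging.capture('top');save(t,'t2');save(cv2.resize(t[290:430,225:385],None,fx=5,fy=5,interpolation=cv2.INTER_CUBIC)[:600],'t2z')
print(o)
```

```text
{'time': 5.475, 'q': array([ 0.4307,  0.2311,  2.0218, -0.    ,  0.8902,  1.3338]), 'qvel': array([-0.0003,  0.0114,  0.0039,  0.0001,  0.0037, -0.0002]), 'tau': array([  0.0009, -47.6936, -29.4719,   0.0001,  -0.0294,   0.0001]), 'position': array([0.4323, 0.2003, 0.1473]), 'tcp_rot': array([ 2.968 ,  1.0293, -0.0023]), 'wrist_force': array([ 0.5965, -1.3103, -4.2831]), 'moment': array([ 0.0349, -0.0097,  0.0023]), 'opening': 0.12672717200279585}
```

View pics/w2.png

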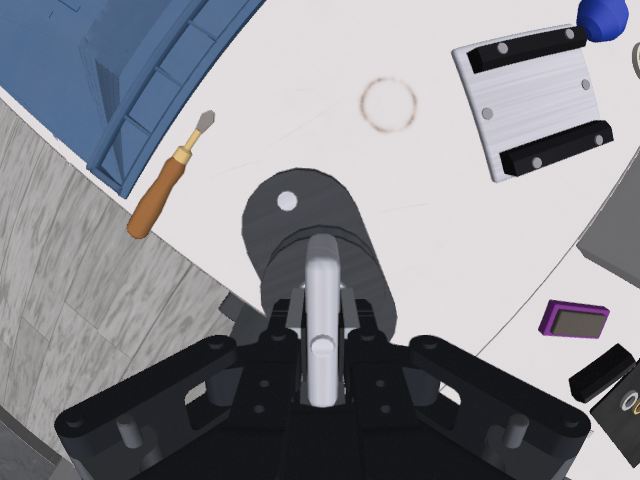

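View pics/t2.png

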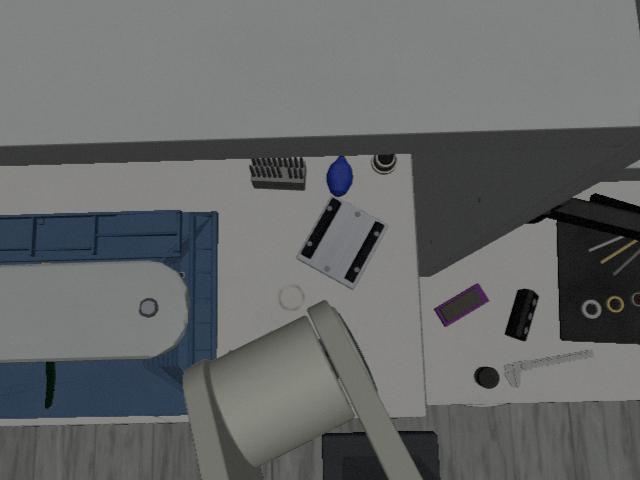

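Run:
```python
from h import *
np.set_printoptions(precision=4,suppress=True)
o=telemetry.get_obs();R=Ro.from_rotvec(o['tcp_rot']).as_matrix()
W=lambda c,r,z: R.T@(atz('wrist',(r,c),z,o)-o['position'])
for h in (.0967,.0987,.1007):
    c=W(322,346,h+.078); d=W(287,201,h+.015); print(h,c,d,np.linalg.norm((d-c)[:2]),np.degrees(np.arctan2(d[1]-c[1],d[0]-c[0])),np.degrees(np.arctan2(d[1],d[0])))
```

```text
0.0967 [-0.0016  0.     -0.0276] [ 0.0396 -0.0169  0.0353] 0.04454658863866795 -22.38102040344647 -23.169834784341244
0.0987 [-0.0004  0.     -0.0296] [ 0.0399 -0.0167  0.0333] 0.04362933571435256 -22.606586762859763 -22.75434105941755
0.1007 [ 0.0009  0.     -0.0316] [ 0.0402 -0.0165  0.0313] 0.04271278803753124 -22.841837481948982 -22.343473120850973
```

play_rows(
  targets="0.5 0.8 -0.5 -4;1.7 2.8 -1 -14;3 4.8 -1 -24;4.3 6.8 -1 -34;5.6 8.8 -1 -44;6.9 10.8 -1 -54;8.2 12.8 -1 -64;9.4 14.8 -1 -74;10.5 16.7 -1 -82;11.2 17.8 -1 -87;11.5 18.2 -1 -88.5;11.5 18.2 -1 -88.5;11.5 18.2 -1 -88.5;11.5 18.2 -1 -88.5",
)

```text
time: 7.32
position: [0.6355, 0.1291, 0.1583]
tcp_rot: [-1.408, -2.808, 0.0]
wrist_force: [0.4, 0.1, -2.3]
opening: 0.127
```

Run:
```python
from h import *
np.set_printoptions(precision=4,suppress=True)
o=telemetry.get_obs();im=imaging.capture('wrist');save(im,'w3')
t=imaging.capture('top');save(t,'t3')
t=imaging.capture('scene');save(t,'s3')
print(o)
```

```text
{'time': 7.325, 'q': array([ 0.1981,  0.4611,  1.6433,  0.    ,  1.0374, -0.4432]), 'qvel': array([-0.0005,  0.0011, -0.0033, -0.0002, -0.0004, -0.0021]), 'tau': array([ -0.0548, -67.224 , -32.7859,  -0.0023,   0.0049,   0.0167]), 'position': array([0.6355, 0.1291, 0.1583]), 'tcp_rot': array([-1.4081, -2.8081,  0.0002]), 'wrist_force': array([ 0.407 ,  0.0628, -2.3007]), 'moment': array([-0.03  ,  0.0072,  0.0181]), 'opening': 0.12686488524830164}
```

View pics/w3.png

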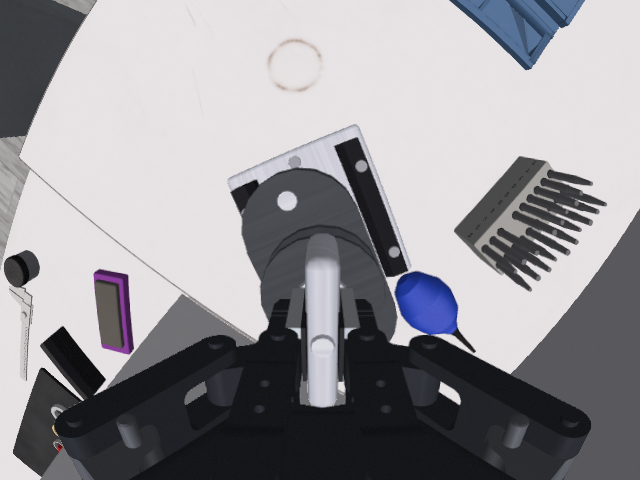

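View pics/s3.png

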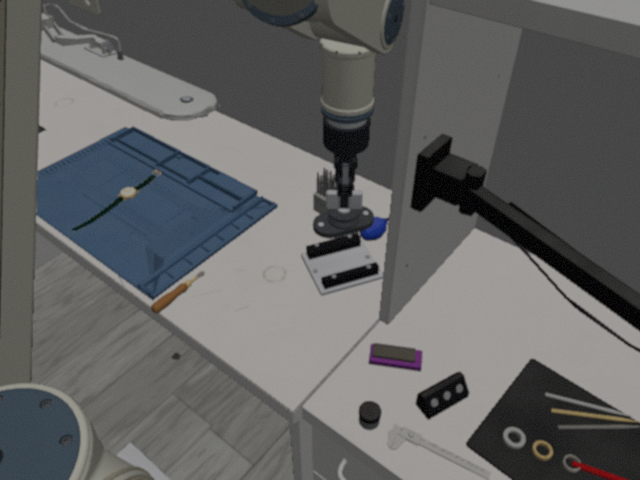

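Run:
```python
from h import *
np.set_printoptions(precision=4,suppress=True)
o=telemetry.get_obs();R=Ro.from_rotvec(o['tcp_rot']).as_matrix()
W=lambda c,r,z: atz('wrist',(r,c),z,o)
s=W(294,162,.01);a=W(361,166,.032);b=W(394,252,.032)
print('s',s,'a',a,'b',b,np.linalg.norm(a-b),'jaw ang',np.degrees(np.arctan2(*(b-a)[1::-1])))
pa=[s,a,b]; loc=np.array([[-.055,0],[-.035,.0455],[.035,.0455]])
from scipy.optimize import least_squares
def rot(t): return np.array([[np.cos(t),-np.sin(t)],[np.sin(t),np.cos(t)]])
f=least_squares(lambda p:(loc@rot(p[2]).T+p[:2]-np.array(pa)[:,:2]).ravel(),[.635,.129,-.53])
print('jig',f.x[:2],np.degrees(f.x[2]),f.cost**.5)
zu=o['position'][2]-.0486
x,y=R[:2,0],0
d=W(287,201,zu+.015);c=W(322,346,zu+.078)
print('c',c,'flange',np.degrees(np.arctan2(*(c-d)[1::-1])),'tool yaw',np.degrees(np.arctan2(R[1,0],R[0,0])))
im=cv2.imread('pics/w3.png');cv2.imwrite('pics/w3z.png',cv2.resize(im[110:290,215:425],None,fx=3.3,fy=3.3,interpolation=cv2.INTER_CUBIC))
```

```text
s [0.5875 0.1568 0.01  ] a [0.6283 0.1855 0.032 ] b [0.6888 0.1496 0.032 ] 0.07039377369012924 jaw ang -30.691837876566137
jig [0.6351 0.1286] -30.87301732854427 0.0003834550400612747
c [0.6358 0.1285 0.1878] flange -30.74123143963872 tool yaw 126.75300120143787
```

View pics/w3z.png

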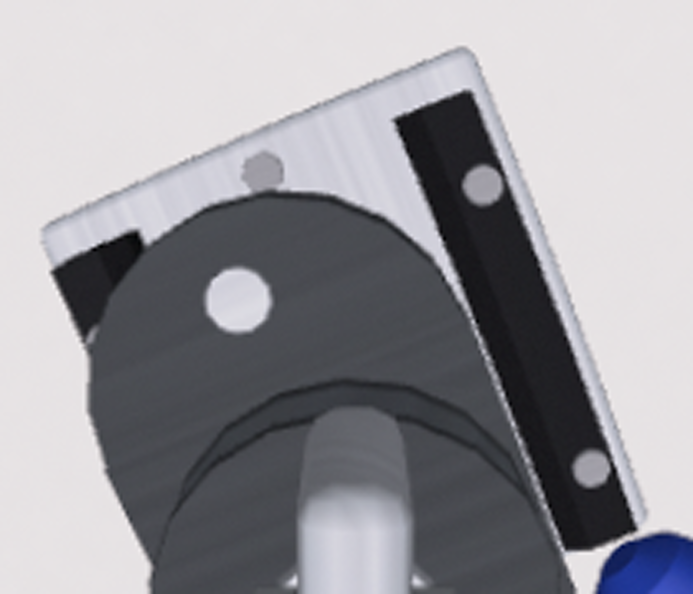

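play_rows(
  targets="0 0 2 0;0 0 4.5 0;0 0 7 0;0 0 8.5 0;0 0 9.2 0;0 0 9.7 0;0 0 9.9 0;0 0 9.9 0;0 0 9.9 0",
)

```text
time: 8.6
position: [0.6363, 0.129, 0.0598]
tcp_rot: [1.407, 2.808, 0.001]
wrist_force: [0.0, -0.1, -3.1]
opening: 0.131
```

Run:
```python
from h import *
np.set_printoptions(precision=4,suppress=True)
o=telemetry.get_obs();im=imaging.capture('wrist');save(im,'w4')
t=imaging.capture('scene');save(cv2.resize(t[150:310,260:440],None,fx=3.7,fy=3.7,interpolation=cv2.INTER_CUBIC),'s4')
print(o)
```

```text
{'time': 8.6, 'q': array([ 0.1976,  0.5812,  1.6987, -0.    ,  0.8607, -0.4439]), 'qvel': array([ 0.0006,  0.0022,  0.0023, -0.0006,  0.0005, -0.0008]), 'tau': array([ -0.0001, -70.4966, -27.9108,  -0.0009,   0.0002,   0.0001]), 'position': array([0.6363, 0.129 , 0.0598]), 'tcp_rot': array([1.4074, 2.8079, 0.0009]), 'wrist_force': array([ 0.0084, -0.0958, -3.0788]), 'moment': array([ 0.0118, -0.025 , -0.0331]), 'opening': 0.13072359625544966}
```

View pics/w4.png

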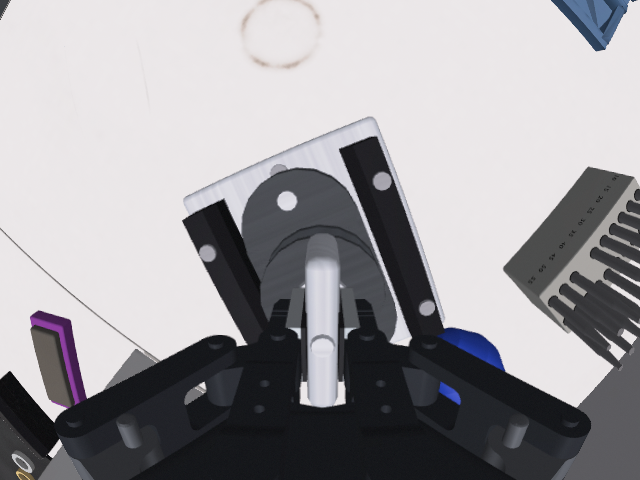

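View pics/s4.png

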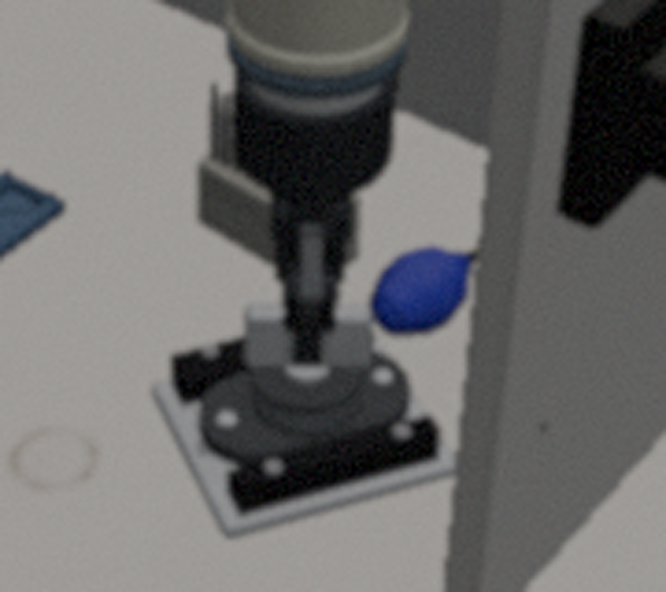

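play_rows(
  targets="0 0 0.1 0;0 0 0.2 0;0 0 0.2 0;0 0 0.2 0",
)

```text
time: 9.2
position: [0.6363, 0.1289, 0.0586]
tcp_rot: [1.408, 2.808, 0.001]
wrist_force: [-2.5, -1.1, 8.8]
opening: 0.13
```

play_rows(
  targets="0 0 0 4;0 0 0 10;0 0 0 16;0 0 0 22;0 0 0 28;0 0 0 34;0 0 0 40;0 0 0 46;0 0 0 50;0 0 0 50",
)

```text
time: 10.45
position: [0.6369, 0.1291, 0.0586]
tcp_rot: [2.463, 1.949, 0.003]
wrist_force: [-0.9, -0.7, 6.9]
opening: 0.128
```

Run:
```python
from h import *
np.set_printoptions(precision=4,suppress=True)
o=telemetry.get_obs();im=imaging.capture('wrist');save(im,'w5')
print(o,np.degrees(2*np.arctan2(o['tcp_rot'][1],o['tcp_rot'][0])))
```

```text
{'time': 10.45, 'q': array([ 0.1977,  0.5831,  1.6987, -0.    ,  0.8578,  0.4298]), 'qvel': array([ 0.0009,  0.0004,  0.0007,  0.0017, -0.0006, -0.024 ]), 'tau': array([  0.1649, -64.8166, -25.6252,  -0.0295,  -0.517 ,   0.3768]), 'position': array([0.6369, 0.1291, 0.0586]), 'tcp_rot': array([2.463 , 1.9487, 0.0028]), 'wrist_force': array([-0.9458, -0.6898,  6.8796]), 'moment': array([ 0.0058,  0.2465, -0.0695]), 'opening': 0.1282437992407556} 76.70122893351935
```

View pics/w5.png

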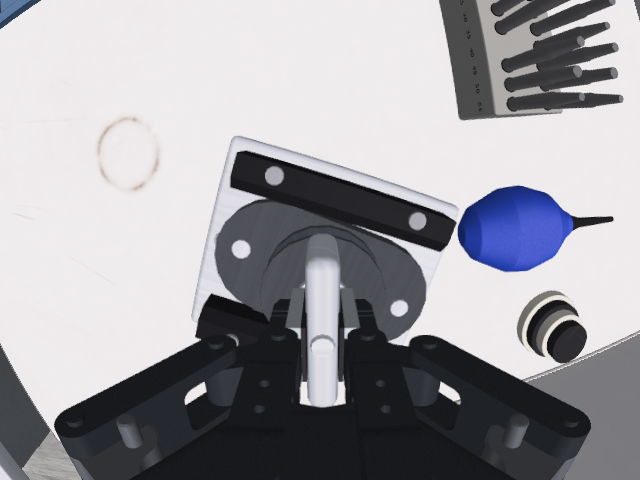

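play_rows(
  targets="0 0 0 5;0 0 0 10;0 0 0 15;0 0 0 19;0 0 0 22;0 0 0 24;0 0 0 24;0 0 0 24",
)

```text
time: 11.5
position: [0.6364, 0.1287, 0.0586]
tcp_rot: [2.813, 1.396, 0.001]
wrist_force: [-3.1, -2.0, 9.2]
opening: 0.129
```

Run:
```python
from h import *
np.set_printoptions(precision=4,suppress=True)
o=telemetry.get_obs();im=imaging.capture('wrist');save(im,'w6')
print(o,np.degrees(2*np.arctan2(o['tcp_rot'][1],o['tcp_rot'][0])))
```

```text
{'time': 11.5, 'q': array([ 0.1975,  0.5829,  1.6992, -0.0006,  0.8587,  0.8473]), 'qvel': array([ 0.0003,  0.0006,  0.0009, -0.001 ,  0.0004,  0.0006]), 'tau': array([  0.3239, -63.9643, -26.4851,   0.4442,  -1.233 ,   0.3197]), 'position': array([0.6364, 0.1287, 0.0586]), 'tcp_rot': array([2.8135, 1.3964, 0.0011]), 'wrist_force': array([-3.066 , -1.968 ,  9.2287]), 'moment': array([-0.2457,  0.6262,  0.3232]), 'opening': 0.12855286151303175} 52.79356567097435
```

View pics/w6.png

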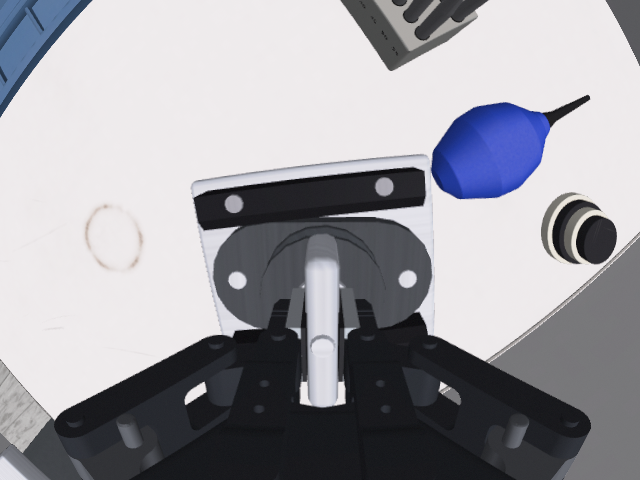

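play_rows(
  targets="0 0 0 3;0 0 0 5;0 0 0 5;0 0 0 2;0 0 0 0;0 0 -0.1 0;0 0 -0.1 0",
)

```text
time: 12.42
position: [0.6361, 0.1287, 0.0586]
tcp_rot: [2.814, 1.395, 0.0]
wrist_force: [-1.9, -2.4, 4.0]
opening: 0.13
```

play_rows(
  targets="0 0 0 0;0 0 0 0;0 0 0 0;0 0 0 0;0 0 0 0;0 0 0 0;0 0 0 0;0 0 0 0",
  claw=1,
)

```text
time: 13.42
position: [0.636, 0.1289, 0.0583]
tcp_rot: [-2.815, -1.396, 0.0]
wrist_force: [-0.2, 0.5, 0.4]
opening: 0.999
```

play_rows(
  targets="0 0 -1 0;0 0 -4 0;0 0 -8 0;0 0 -11 0;0 0 -12 0;0 0 -12 0;0 0 -12 0",
)

```text
time: 14.3
position: [0.6351, 0.1287, 0.1769]
tcp_rot: [-2.814, -1.396, 0.003]
wrist_force: [0.7, 0.1, -0.7]
opening: 0.999
```

Run:
```python
from h import *
np.set_printoptions(precision=4,suppress=True)
o=telemetry.get_obs();im=imaging.capture('wrist');save(im,'w7')
save(cv2.resize(im[130:330,200:460],None,fx=3,fy=3,interpolation=cv2.INTER_CUBIC),'w7z')
print(o)
```

```text
{'time': 14.3, 'q': array([ 0.1976,  0.4417,  1.6284, -0.    ,  1.0737,  0.8477]), 'qvel': array([-0.0023,  0.0068,  0.0017, -0.0011,  0.0039,  0.0002]), 'tau': array([ -0.0011, -66.0945, -33.0278,   0.0001,  -0.0083,  -0.    ]), 'position': array([0.6351, 0.1287, 0.1769]), 'tcp_rot': array([-2.814 , -1.3955,  0.0033]), 'wrist_force': array([ 0.7275,  0.1208, -0.6514]), 'moment': array([-0.0091, -0.0697,  0.0164]), 'opening': 0.9989655083646112}
```

View pics/w7z.png

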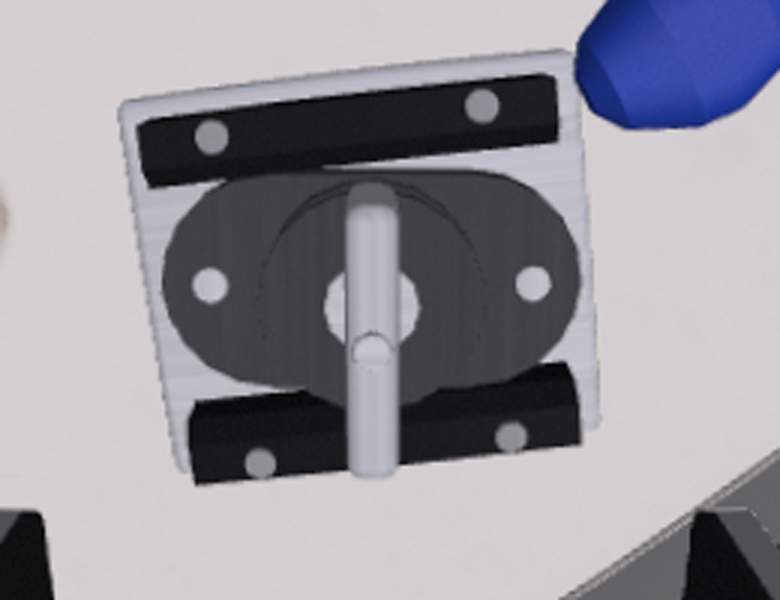

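Run:
```python
from h import *
np.set_printoptions(precision=4,suppress=True)
o=telemetry.get_obs()
P=lambda u,v,z: atz('wrist',(130+(v-1)/3,200+(u-1)/3),z,o)
def pr(n,a,b): print(n,(a+b)/2,np.linalg.norm(a-b),np.degrees(np.arctan2(*(a-b)[1::-1])))
pr('flange',P(533,284,.025),P(210,286,.025))
pr('wing',P(371,203,.088),P(373,470,.088))
pr('jawU',P(483,106,.032),P(212,137,.032));pr('jawL',P(512,437,.032),P(260,463,.032))
c=(P(483,106,.032)+P(212,137,.032)+P(512,437,.032)+P(260,463,.032))/4
a=np.radians(-30.8); d=(P(533,284,.025)+P(210,286,.025))/2-c
print('jig c',c,'local',d[0]*np.cos(a)+d[1]*np.sin(a),-d[0]*np.sin(a)+d[1]*np.cos(a))
```

```text
flange [0.6356 0.1281 0.025 ] 0.08795219751143309 -36.88407264121849
wing [0.6372 0.1301 0.088 ] 0.06013265154250437 53.190069947023964
jawU [0.6578 0.1677 0.032 ] 0.07025445339280953 -30.81912125228619
jawL [0.6112 0.0896 0.032 ] 0.07036964719393847 -30.93948217548083
jig c [0.6345 0.1287 0.032 ] local 0.0012066398264222638 4.170117161116159e-05
```

```bash
python3 -c "
from h import *
print(workorder.job_done())"
```

```text
the job is handed in; nothing more can be done
None
```

The pulley is locked in the jig and released, and the job is handed in at about 14.4 s of the 40 s allowed.

I picked the pulley up by its wing and carried it to the jig. I set it down between the jaws with the wing still at about 0.40 rad. There I turned the wing clockwise to its stop with the flange braced by the jaws, then opened the gripper and lifted it about 12 cm clear.

The last wrist picture, taken after letting go, showed:
- **Wing:** about 90.1° from the flange, so at its stop.
- **Position:** the pulley's centre was about 1.2 mm off the jig's middle along the jaws and under 0.1 mm across them.
- **Seating:** the pulley looks flat on the plate. The spacing of its flange dots matched the expected height.
- **Twist:** it lies turned about 6° against the jaws, as expected for this jig.
- **Bystanders:** the arm did not go near them, but I did not measure them again. The last picture shows only the blower, partly, beside the jig.

Two readings disagreed before the grasp. The top and wrist cameras gave the wing's direction about 3° apart, and I set the gripper close to the wrist camera's value. The closing gripper lined up with the bar, and I re-measured while holding it.

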